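Preset a thumbwheel bank and lock it

ROBOT

A 6-joint arm with a two-finger parallel gripper is mounted at the origin on a cart in front of the work surface, level with it; the furniture and walls round the work are solid. World frame = base frame: x ahead of the robot, y to its left, z up, the work surface at z = 0. Lengths are in m, angles in degrees, forces in N, time in s.
With the tool pointing down it reaches from about 0.4 to 0.825 m from the base axis. Payload 7 kg.
Tool frame: the origin (TCP) lies between the finger pads; the fingertips stand 19 mm ahead of it and the grasp point (between the pads) is the TCP; x points along the fingers, y is the direction in which the jaws open and shut, and the axes are right-handed (so a half turn about x gives the same grasp; the last joint's range is limited). The gripper opens to 88 mm and grips with 3 to 60 N. Pads are 19 mm wide; open, the fingers measure 130 mm over their backs; the gripper's body (78 mm by 193 mm) begins 47 mm behind the grasp point.
Start: joints at [93.455, 20.546, 0.682, 0, -70.136, -16.507], TCP at [0.152, 0.658, 0.246] pointing down, gripper open.
Joint ranges: [-176.03, 176.03], [-82.01, 121.73], [-58.28, 71.71], [-173.87, 95.51], [-174.79, -0.11], [-173.66, 173.66]. Speed limits (degrees/s): [136.94, 136.94, 172.46, 180, 180, 180].

INTERFACE

Orientations are given as [roll, pitch, yaw] about the fixed x, y, z axes, in that order (R = Rz(yaw) Ry(pitch) Rx(roll)).
In Python, from plant import r gives the robot as it stands.
- The arm moves only by the tool send_rows, never from a script. Its argument "plan" is a list of rows, each a list of 2 entries, a list of its own where there are three numbers: the shift along the tool's x, y, z scaled (see below), then the turn, a rotation vector about the tool's x, y, z scaled (see below). A call has exactly 5 rows; each row is the pose to reach, as a shift and turn from the pose measured when the call began, along the tool's axes at that moment; what a row does not reach only later rows make up. The controller multiplies each number of a shift by 0.15 m and each number of a turn by pi/4 rad. A row lasts 1/10 s, in which the tool goes at most 50 mm and 8.59 degrees, less where a joint would pass 70% of its speed; a pose out of reach is approached as far as the arm can. A call with a number of a shift or a turn outside -1 to 1 is refused whole. A call with a gripper value outside its range is refused whole. "jaw" is the opening, from -1 (shut) to 1 (fully open), so that 0 is half open, set as the call begins (left out, the last holds). The fingers move at their own pace and stop on an object; "force" is the grip in N (left out, the last holds). Time passes only in rows, so rows that repeat a pose let the fingers close, or fill a call up. It gives the time, the measured TCP pose, the force and the opening at its end, in the units of the state.
- r.get_state(): the state, without advancing time (a new reading comes with each control period).
- r.capture(name): name is "scene" or "top" or "wrist"; returns a dict with "color" (420x560x3 uint8, red, green, blue), "range_z" (420x560 float32, m along the optical axis (not along the pixel's ray), 0 where there is no reading), "mtx" (3x3 intrinsics, pixels), "pose" (4x4, takes a point from camera to world coordinates). Camera axes: x right, y down, z forward; pixel columns grow to the right and rows downward; lengths in m; the calibration is good to about 2 mm. A picture is of the moment at which its call begins.
- r.close_job(): hands the job in, once; it reports no verdict.
Trained networks look in a picture, given as the dict that the camera call returned (one of the last four; its "shot" number tells which), for a name from the list of things; names that differ only in an ending like _2 or _b are one class to them, and where a whole thing is asked for, a point or a joint stands for the part that bears it (a point fixed in the world has none). Each returns a list of dicts, best first, with "score" (0 to 1); they miss things now and then, are a little off and sometimes report something else, mostly with a low value. They report only what shows in the picture. A call takes as long as a camera call.
- r.find_in(picture, target): "uv" ([column, row] in pixels, amid what is visible of it).
- r.trace(picture, target): "mask" (420x560 bool, what is visible of it) and "uv" ([column, row] in pixels, amid what is visible of it).
The state is a dict: "time_s": time; "joints": joint angles; "qd": joint speeds; "joint_torque": joint torques, N m; "tcp_pos": TCP position; "eef_rot": TCP orientation; "contact_force": force on the tool from outside, world axes, zero at the start; "moment": the same for the moment, N m; "gripper_width": finger opening in m.
Only numpy, scipy, OpenCV 4.12 (cv2) and the standard library are available. Lean on these libraries where they do the work, as an engineer would, in place of code of your own. Each camera call takes 0.05 s, during which the arm holds its last target. There are 200 camera calls.

TASK

Set the three thumbwheels of the preset bank so that they show 6, 2, 5 from left to right, each clicked squarely into its notch with that digit on top. Then slide the locking sleeve along its rod to the right, over its sprung ball until it clicks home against the stop ring, without ramming it (well under 40 N). Leave the things standing round about where they are.

Things in the scene. Friction and masses are not known exactly. Their poses are not given: they have to be found in the camera images.
- bank: preset bank: grey housing (124 x 196 mm, 76 mm high) with three black thumbwheels in a row, fixed to the worktop, yaw within 0.25 rad; origin under the middle wheel's centre at worktop height. Bank +x points away from the robot, across the wheels; +y to the robot's left, along the row. A 16 mm rod runs along y in front of it at x = -88 mm, 60 mm up; its end posts (y +-92 mm) are 70 mm high
- wheel_left (a joint): angle (rad) of the left wheel. Digit shown (uppermost, between the white pointers) = angle / 0.7854; 0 rad = 0, 5.498 rad = 7, dead stops beyond both. Grows when the wheel's top moves away from the robot (bank +x). Axis along bank y, 60 mm above the worktop at bank x = 0, y = +56 mm
- wheel_middle (a joint): angle (rad) of the middle wheel, read like the left one; axis at bank y = 0. A sprung roller holds each wheel with one flat on top and a fin 22.5 deg either side of the vertical. One digit takes up to about 8 N at the fin tips; past half a step the wheel snaps on to the next digit, before that it snaps back
- wheel_right (a joint): angle (rad) of the right wheel, read like the left one; axis at bank y = -56 mm. To turn a wheel, dip closed fingers into the gap beside an upper fin, tips 38 to 40 mm above the axis (this clears the flats and the lower fins), and push that fin over the top: one digit a stroke
- top_middle (a point): middle of the uppermost flat of the middle wheel, 92 mm above the worktop (fixed to the bank). Each wheel is 26 mm wide; its eight flats, 31 mm from the axis, carry the digits 0 to 7 in white; between them eight radial fins, 6 mm thick, 45 deg apart, reach 54 mm from the axis
- lock (a joint): travel (m) of the locking sleeve to the robot's right (bank -y); 0 = fully left, open; starts at 0 to 0.012. Slides with about 1 N up to a sprung ball that resists with 7 to 10 N for 6 mm, then snaps on 5.5 mm to a hard stop ring. Ring and ball are clamped by hand: home lies anywhere from 0.040 to 0.049. From 0.020 on its tongues lock the wheels; it jams if one is between digits
- lock_ball (a joint): depression (m) of the sprung ball in the rod: 0 = up, about 0.002 while the lip of the sleeve rides over it, and below 0.0008 again once the sleeve has clicked home
- lock_tab (a point): centre of the top of the sleeve's upright tab, 105 mm above the worktop. The aluminium sleeve is 32 mm across, 50 mm long; the tab is 12 mm thick along bank y, 26 mm wide along x and stands free above the sleeve's top (77 mm above the worktop). Push its left (+y) side with closed fingers. It stands at bank x = -88 mm, y = 45 mm minus the travel
- scissors: bystander: scissors 199 mm long, lying to the left in front; origin at the underside centre
- weight: bystander: steel knob weight, 29 mm across, 48 mm high, standing to the right of the bank; origin under its centre
- bush: bystander: brass bush, 30 mm across, 26 mm high, standing to the left of the bank; origin under its centre
- micrometer: bystander: micrometer 132 mm long, lying behind the bank; origin at its underside's centre

How it is judged:
By the outcome, as a careful person would: the job done as asked, in the order asked, and still so for the second after the job is handed in, with the robot touching nothing.
It also fails if it takes over 72 s, if anything falls off the work surface, if the arm or the gripper's body presses on something with over 40 N, if the wrist force passes 120 N, or if a joint passes its speed limit or range.

## Working session

There is one attempt and no reset: what is moved stays moved. The work goes in short steps, Python scripts to look and compute and a tool call to move; the robot and the scene stay as the last step left them, time stands still between calls to the robot, and variables do not carry over. Pictures are saved under pics/ and viewed, about 8 in all and at most 12, crops included, and the job is handed in when it is done.

Besides the shell and the picture viewer there is one more tool, called after "Call:" as name(argument=value, ...), one argument or row to a line, values as JSON. send_rows: Moves the arm, as the interface text tells. Its arguments: {"type":"object","properties":{"plan":{"type":"array"},"jaw":{"type":"number"},"force":{"type":"number"}},"required":["plan"]}

```bash
ls; mkdir -p pics
python3 - <<'E'
from plant import r
import cv2,numpy as np
s=r.get_state();print(s)
for n in("scene","top"):
    p=r.capture(n);cv2.imwrite(f"pics/{n}0.png",p["color"][...,::-1])
    print(n,p["pose"].round(3).tolist(),p["mtx"].tolist())
    for t in("bank","top_middle","wheel_left","wheel_middle","wheel_right","lock_tab","weight","bush","scissors","micrometer"):
        d=r.find_in(p,t)
        for q in d[:1]:
            u,v=q["uv"];z=p["range_z"][int(v),int(u)];K=p["mtx"]
            c=np.array([(u-K[0,2])/K[0,0]*z,(v-K[1,2])/K[1,1]*z,z,1]);print(t,round(q["score"],2),np.round(q["uv"]),(p["pose"]@c)[:3].round(3))
E
```

```text
pics
{'time_s': 0.0, 'joints': array([ 9.34539146e+01,  2.05900498e+01,  6.34398367e-01, -2.07796109e-02,
       -7.01347210e+01, -1.65058411e+01]), 'qd': array([-0.02700728,  0.05343121, -0.07186037, -0.08035296, -0.09343996,
        0.02526628]), 'joint_torque': array([ 5.16867863e-05, -5.82704008e+01,  2.93071014e+01,  6.99741930e+00,
        7.19486197e-03, -1.48699041e-04]), 'tcp_pos': array([0.15236581, 0.65711717, 0.24464096]), 'eef_rot': array([ 94.31040493,  89.90753972, -98.74859812]), 'contact_force': array([ 0.6615551 , -0.15969432,  0.5754045 ]), 'moment': array([ 0.00502936,  0.01777063, -0.01330916]), 'gripper_width': 0.08752236290389737}
scene [[-0.844, -0.38, 0.379, 0.17], [-0.536, 0.593, -0.601, 0.613], [0.003, -0.71, -0.704, 0.855], [0.0, 0.0, 0.0, 1.0]] [[470.9614958083429, 0.0, 280.96288096311343], [0.0, 470.9614958083429, 223.01352331323676], [0.0, 0.0, 1.0]]
bank 0.71 [297. 246.] [ 0.517 -0.005  0.081]
top_middle 0.71 [297. 244.] [ 0.521 -0.013  0.08 ]
wheel_left 0.6 [280. 238.] [0.556 0.003 0.091]
wheel_middle 0.85 [289. 226.] [ 0.564 -0.047  0.086]
wheel_righ
[... 296 characters left out ...]
0.138, 0.436], [-0.999, -0.032, -0.014, -0.039], [0.018, -0.138, -0.99, 1.178], [0.0, 0.0, 0.0, 1.0]] [[541.1267864233309, 0.0, 274.2340460380943], [0.0, 541.1267864233309, 198.32245579794292], [0.0, 0.0, 1.0]]
bank 0.48 [262. 254.] [ 0.476 -0.033  0.1  ]
top_middle 0.58 [278. 221.] [ 0.544 -0.062  0.08 ]
wheel_left 0.69 [250. 214.] [ 0.556 -0.005  0.091]
wheel_middle 0.81 [279. 211.] [ 0.562 -0.064  0.096]
wheel_right 0.67 [304. 204.] [ 0.577 -0.113  0.098]
lock_tab 0.91 [265. 251.] [ 0.48  -0.039  0.106]
weight 0.75 [341. 193.] [ 0.61  -0.196  0.047]
bush 0.48 [213. 221.] [0.545 0.074 0.024]
scissors 0.64 [304. 203.] [ 0.577 -0.113  0.113]
micrometer 0.96 [261. 166.] [ 0.669 -0.024  0.013]
```

Run:
```python
import cv2,numpy as np
t=cv2.imread("pics/top0.png")[140:300,180:380];s=cv2.imread("pics/scene0.png")[150:310,220:380]
cv2.imwrite("pics/c0.png",np.vstack([cv2.resize(t,(720,576),interpolation=3)]))
cv2.imwrite("pics/c1.png",cv2.resize(s,(600,600),interpolation=3))
```

```text
(no output)
```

View pics/c0.png

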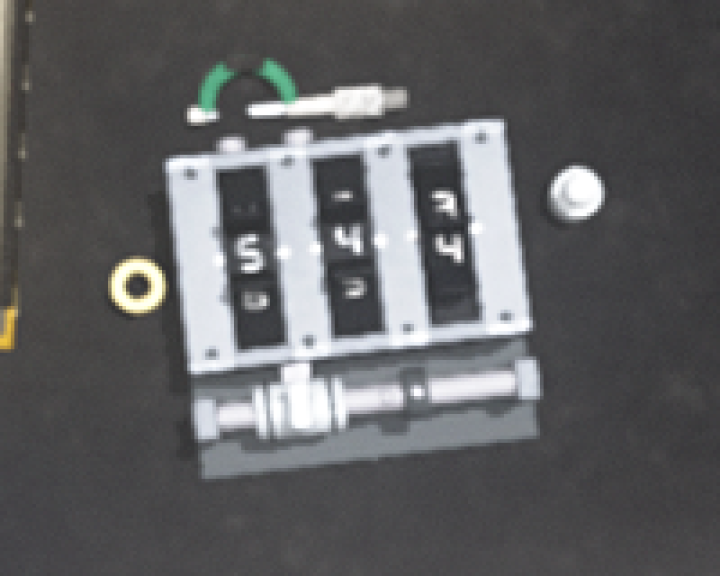

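View pics/c1.png

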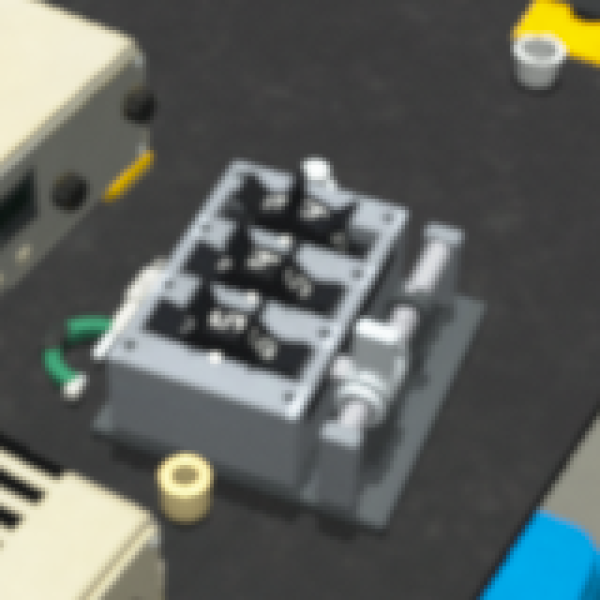

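```bash
cat > h.py <<'E'
from plant import r
import numpy as np, cv2
from scipy.spatial.transform import Rotation as R
def cloud(p):
    K=p["mtx"];z=p["range_z"];v,u=np.indices(z.shape)
    P=np.stack([(u-K[0,2])/K[0,0]*z,(v-K[1,2])/K[1,1]*z,z],-1)@p["pose"][:3,:3].T+p["pose"][:3,3]
    P[z==0]=np.nan;return P
def toolR(yaw,sgn=1): # tool x down, tool y = sgn*bank y
    y=sgn*np.array([-np.sin(yaw),np.cos(yaw),0]);x=np.array([0,0,-1.])
    return R.from_matrix(np.stack([x,y,np.cross(x,y)],1))
def go(target,Rt):
    s=r.get_state();R0=R.from_euler("xyz",s["eef_rot"],degrees=True)
    d=R0.inv().apply(np.array(target)-s["tcp_pos"])/0.15;w=(R0.inv()*Rt).as_rotvec()/(np.pi/4)
    print("t",s["time_s"],"pos",s["tcp_pos"].round(4),"shift",d.round(3),"turn",w.round(3),"rot deg",np.linalg.norm(w)*45)
E
python3 - <<'E'
from h import *
H=np.full((16,18),np.nan)
for n in("scene","top"):
    P=cloud(r.capture(n)).reshape(-1,3);P=P[~np.isnan(P[:,0])]
    for i in range(16):
        for j in range(18):
            m=(abs(P[:,0]-(i*.06))<.03)&(abs(P[:,1]-(j*.08-.6))<.04)
            if m.any():H[i,j]=np.fmax(H[i,j],P[m,2].max())
print("cols y",[round(j*.08-.6,2) for j in range(17,-1,-1)])
for i in range(15,-1,-1):print(round(i*.06,2),(H[i,::-1]*100).round().tolist())
s=r.get_state();print(R.from_euler("xyz",s["eef_rot"],degrees=True).as_matrix().round(2))
go([.5,-.06,.30],toolR(.19));go([.5,-.06,.30],toolR(.19,-1))
p=r.capture("wrist");T=np.eye(4);T[:3,:3]=R.from_euler("xyz",s["eef_rot"],degrees=True).as_matrix();T[:3,3]=s["tcp_pos"]
print((np.linalg.inv(T)@p["pose"]).round(3),p["mtx"][0,0])
E
```

```text
cols y [0.76, 0.68, 0.6, 0.52, 0.44, 0.36, 0.28, 0.2, 0.12, 0.04, -0.04, -0.12, -0.2, -0.28, -0.36, -0.44, -0.52, -0.6]
0.9 [nan, nan, 0.0, 1.0, 1.0, 1.0, 9.0, 9.0, 12.0, 13.0, 13.0, 12.0, 12.0, 1.0, 1.0, 40.0, 2.0, nan]
0.84 [nan, nan, nan, nan, 23.0, 12.0, 1.0, 1.0, 12.0, 13.0, 13.0, 12.0, 12.0, 1.0, 1.0, 42.0, 1.0, nan]
0.78 [nan, nan, nan, 23.0, 23.0, 14.0, 11.0, 11.0, 12.0, 13.0, 12.0, 12.0, 12.0, 1.0, 1.0, 42.0, 0.0, nan]
0.72 [nan, nan, nan, 23.0, 23.0, 15.0, 11.0, 11.0, 12.0, 12.0, 12.0, 12.0, 12.0, 1.0, 1.0, 43.0, 43.0, nan]
0.66 [nan, nan, 23.0, 23.0, 23.0, 15.0, 11.0, 11.0, 11.0, 4.0, 8.0, 8.0, 1.0, 1.0, 1.0, 43.0, 43.0, nan]
0.6 [nan, nan, 23.0, 23.0, 23.0, 15.0, 11.0, 11.0, 11.0, 11.0, 11.0, 12.0, 5.0, 1.0, 1.0, 43.0, 44.0, nan]
0.54 [nan, nan, nan, 15.0, 16.0, 10.0, 11.0, 11.0, 11.0, 11.0, 12.0, 10.0, 8.0, 1.0, 1.0, 43.0, 45.0, 25.0]
0.48 [nan, nan, nan, 6.0, 6.0, 9.0, 10.0, 10.0, 10.0, 8.0, 11.0, 8.0, 7.0, 1.0, 1.0, 40.0, 45.0, 44.0]
0.42 [nan, nan, nan, 6.0, 6.0, 3.0, 1.0, 2.0, 1.0, 1.0, 2.0, 1.0, 1.0, 1.0, 1.0, 1.0, 1.0, 25.0]
0.36 [nan, nan, nan, 1.0, 1.0, 1.0, 1.0,
[... 560 characters left out ...]
 -78.0]
0.06 [-78.0, -78.0, -79.0, -78.0, -79.0, -78.0, -79.0, -69.0, 2.0, 28.0, 28.0, 0.0, -69.0, -78.0, -79.0, -79.0, -78.0, -79.0]
0.0 [-79.0, -79.0, -79.0, -79.0, -78.0, -78.0, -79.0, -69.0, 8.0, 26.0, nan, -69.0, -69.0, -79.0, -78.0, -79.0, -78.0, -79.0]
[[-0.   -0.23 -0.97]
 [ 0.   -0.97  0.23]
 [-1.   -0.    0.  ]]
t 1.2 pos [0.1525 0.6575 0.2456] shift [-0.363  4.137 -3.337] turn [ 3.468  0.    -0.   ] rot deg 156.06119076681813
t 1.2 pos [0.1525 0.6575 0.2456] shift [-0.363  4.137 -3.337] turn [-0.532  0.     0.   ] rot deg 23.93880959811645
[[ 0.001 -0.269  0.963 -0.139]
 [ 1.     0.001 -0.    -0.   ]
 [-0.001  0.963  0.269 -0.071]
 [ 0.     0.     0.     1.   ]] 316.51699972642245
```

View pics/scene0.png

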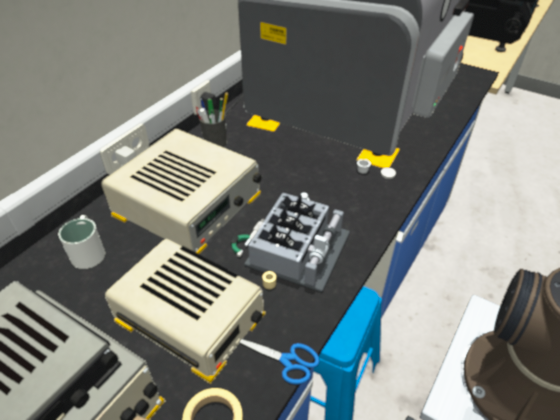

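Call:
send_rows(
  plan=[
    [[-0.03,0.2,-0.2],[0,0,0]],
    [[-0.06,0.4,-0.4],[0,0,0]],
    [[-0.09,0.6,-0.6],[0,0,0]],
    [[-0.12,0.8,-0.8],[0,0,0]],
    [[-0.15,1,-1],[0,0,0]],
  ],
  jaw=-1,
)

```text
time_s: 1.75
tcp_pos: [0.2653, 0.476, 0.2684]
eef_rot: [-99.0, 90.0, 67.9]
contact_force: [0.9, -0.0, 0.8]
gripper_width: 0.0536
```

Call:
send_rows(
  plan=[
    [[-0.03,0.2,-0.2],[0,0,0]],
    [[-0.06,0.4,-0.4],[0,0,0]],
    [[-0.09,0.6,-0.6],[0,0,0]],
    [[-0.12,0.8,-0.8],[0,0,0]],
    [[-0.15,1,-1],[0,0,0]],
  ],
)

```text
time_s: 2.25
tcp_pos: [0.3782, 0.2945, 0.2915]
eef_rot: [-107.6, 89.9, 59.3]
contact_force: [-0.2, 0.4, -0.0]
gripper_width: 0.0134
```

Call:
send_rows(
  plan=[
    [[0,0.2,-0.2],[0,0,0]],
    [[0,0.4,-0.4],[0,0,0]],
    [[0,0.6,-0.6],[0,0,0]],
    [[0,0.8,-0.8],[0,0,0]],
    [[0,1,-1],[0,0,0]],
  ],
)

```text
time_s: 2.75
tcp_pos: [0.4913, 0.113, 0.2917]
eef_rot: [-118.3, 89.9, 48.7]
contact_force: [1.2, 0.1, -0.8]
gripper_width: 0.0005
```

```bash
python3 -c "
from h import *
go([.49,-.05,.28],toolR(.19,-1))"
```

```text
t 2.75 pos [0.4913 0.113  0.2917] shift [ 0.076  1.061 -0.236] turn [-0.531 -0.002  0.002] rot deg 23.88444461616107
```

Call:
send_rows(
  plan=[
    [[0.02,0.22,-0.05],[-0.12,0,0]],
    [[0.04,0.5,-0.1],[-0.25,0,0]],
    [[0.06,0.75,-0.18],[-0.4,0,0]],
    [[0.075,1,-0.235],[-0.53,0,0]],
    [[0.075,1,-0.235],[-0.53,0,0]],
  ],
)

```text
time_s: 3.25
tcp_pos: [0.4912, -0.0445, 0.28]
eef_rot: [-135.6, 89.9, 55.3]
contact_force: [0.6, -0.2, -0.4]
gripper_width: 0.0004
```

Run:
```python
from h import *
p=r.capture("wrist");cv2.imwrite("pics/w0.png",p["color"][...,::-1]);np.savez("w0.npz",**{k:p[k] for k in("color","range_z","mtx","pose")})
P=cloud(p);m=(abs(P[...,2]-.076)<.004)&(P[...,0]>.4)
# housing top
n,l,st,_=cv2.connectedComponentsWithStats(m.astype(np.uint8));k=1+st[1:,4].argmax();Q=P[l==k]
print("z",np.median(Q[:,2]),len(Q));rc=cv2.minAreaRect((Q[:,:2]*1000).astype(np.float32));print(rc)
c=r.capture("top");Pt=cloud(c);m=(abs(Pt[...,2]-.076)<.005)&(Pt[...,0]>.45)&(Pt[...,0]<.68)&(Pt[...,1]<.08)&(Pt[...,1]>-.2)
Q=Pt[m];print(cv2.minAreaRect((Q[:,:2]*1000).astype(np.float32)))
for pic,PP in((p,P),(c,Pt)):
  for t in("lock_tab","wheel_left","wheel_middle","wheel_right"):
    for q in r.trace(pic,t)[:1]:
        A=PP[q["mask"]];A=A[~np.isnan(A[:,0])]
        if t=="lock_tab":A=A[abs(A[:,2]-.105)<.006]
        print(t,round(q["score"],2),np.round(q["uv"]),np.median(A,0).round(4),len(A))
print(r.get_state()["tcp_pos"])
```

```text
z 0.0757939277863337 14631
((570.6422729492188, -58.95133972167969), (124.09070587158203, 195.99435424804688), 8.888534545898438)
((629.6748046875, -145.589111328125), (47.812538146972656, 17.295255661010742), 35.956764221191406)
lock_tab 0.75 [265. 199.] [ 0.4792 -0.0346  0.1043] 282
wheel_left 0.76 [248. 118.] [ 0.5647 -0.0044  0.0827] 2767
wheel_middle 0.68 [303. 115.] [ 0.5731 -0.0575  0.0827] 2787
wheel_right 0.77 [360. 121.] [ 0.5805 -0.1113  0.0892] 2906
lock_tab 0.43 [244. 161.] [nan nan nan] 0
[ 0.4919416  -0.0404409   0.28026312]
  return _methods._mean(a, axis=axis, dtype=dtype,
  ret = um.true_divide(
```

View pics/w0.png

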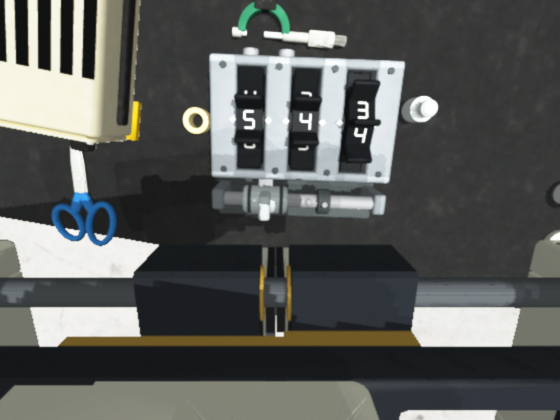

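```bash
cat >> h.py <<'E'
O=np.array([.5706,-.0590]);YAW=.1551;B=np.array([[np.cos(YAW),-np.sin(YAW)],[np.sin(YAW),np.cos(YAW)]])
def bank(x,y,z): print("bank",x,y,z,end=" -> ");go([*(O+B@[x,y]),z],toolR(YAW,-1))
def prof(P):
    q=P.reshape(-1,3);q=q[~np.isnan(q[:,0])];b=(q[:,:2]-O)@B
    for n,y in(("L",.056),("M",0),("R",-.056)):
        m=(abs(b[:,1]-y)<.011)&(abs(b[:,0])<.06)&(q[:,2]>.105);x=np.sort(b[m,0]);
        for g in np.split(x,np.where(np.diff(x)>.006)[0]+1): print(n,"fin tips x",(g.min()*1e3).round(1),(g.max()*1e3).round(1),len(g)) if len(g) else 0
    m=(abs(b[:,0]+.088)<.02)&(abs(b[:,1])<.1)&(abs(q[:,2]-.105)<.005);t=b[m];print("tab",np.median(t,0).round(4),t.min(0).round(4),t.max(0).round(4),len(t))
E
python3 - <<'E'
from h import *
p=dict(np.load("w0.npz"));P=cloud(p);prof(P)
q=P.reshape(-1,3);q=q[~np.isnan(q[:,0])];b=(q[:,:2]-O)@B
for y in(.056,0,-.056):
    print([round(q[(abs(b[:,1]-y)<.01)&(abs(b[:,0]-x/1000)<2e-3),2].max()*1e3) if ((abs(b[:,1]-y)<.01)&(abs(b[:,0]-x/1000)<2e-3)).any() else None for x in range(-56,57,4)])
bank(-.032,.056,.145);bank(-.032,.056,.118)
print(toolR(YAW,-1).as_matrix().round(3))
E
```

```text
L fin tips x -57.8 -38.4 15820
L fin tips x -22.7 -15.4 183
L fin tips x 14.8 22.3 200
M fin tips x -60.0 -36.7 14054
M fin tips x -22.5 -15.1 179
M fin tips x 15.4 22.6 196
R fin tips x -60.0 -34.8 1954
R fin tips x -1.8 4.3 162
tab [-0.0871  0.0381] [-0.0999  0.0322] [-0.0748  0.0441] 281
[377, 379, 352, 353, 352, 80, 78, 80, 110, 111, 110, 102, 93, 94, 94, 93, 94, 103, 112, 112, 109, 80, 79, 81, 82, 84, 84, 79, 78]
[371, 371, 371, 352, 352, 352, 79, 79, 109, 111, 111, 102, 93, 94, 94, 93, 93, 102, 111, 112, 109, 79, 78, 81, 82, 84, 84, 80, 78]
[342, 342, 345, 345, 342, 337, 102, 97, 93, 89, 90, 91, 92, 96, 115, 116, 93, 91, 90, 88, 91, 94, 97, 99, 99, 64, 63, 77, 78]
bank -0.032 0.056 0.145 -> t 3.75 pos [ 0.4919 -0.0404  0.2803] shift [ 0.903 -0.159 -0.29 ] turn [ 0.045 -0.002  0.002] rot deg 2.0300793120490526
bank -0.032 0.056 0.118 -> t 3.75 pos [ 0.4919 -0.0404  0.2803] shift [ 1.083 -0.158 -0.289] turn [ 0.045 -0.002  0.002] rot deg 2.0300793120490526
[[ 0.     0.154 -0.988]
 [ 0.    -0.988 -0.154]
 [-1.     0.    -0.   ]]
```

Call:
send_rows(
  plan=[
    [[0.2,-0.04,-0.07],[0.01,0,0]],
    [[0.4,-0.08,-0.15],[0.02,0,0]],
    [[0.6,-0.12,-0.22],[0.045,0,0]],
    [[0.75,-0.16,-0.29],[0.045,0,0]],
    [[0.75,-0.16,-0.29],[0.045,0,0]],
  ],
)

```text
time_s: 4.25
tcp_pos: [0.5293, -0.0078, 0.1646]
eef_rot: [-14.8, 89.8, 174.1]
contact_force: [-1.1, -0.2, 0.0]
gripper_width: 0.0005
```

```bash
python3 -c "
from h import *
bank(-.032,.056,.118)"
```

```text
bank -0.032 0.056 0.118 -> t 4.25 pos [ 0.5293 -0.0078  0.1646] shift [ 0.311  0.007 -0.007] turn [0.001 0.005 0.001] rot deg 0.22360661658321698
```

Call:
send_rows(
  plan=[
    [[0.1,0.007,-0.007],[0,0,0]],
    [[0.2,0.007,-0.007],[0,0,0]],
    [[0.3,0.007,-0.007],[0,0,0]],
    [[0.305,0.007,-0.007],[0,0,0]],
    [[0.305,0.007,-0.007],[0,0,0]],
  ],
)

```text
time_s: 4.75
tcp_pos: [0.5292, -0.0091, 0.1201]
eef_rot: [-6.4, 89.7, -177.5]
contact_force: [-5.2, -1.4, 4.1]
gripper_width: 0.0008
```

```bash
python3 -c "
from h import *
bank(0,.056,.119)"
```

```text
bank 0 0.056 0.119 -> t 4.75 pos [ 0.5292 -0.0091  0.1201] shift [ 0.006 -0.002 -0.221] turn [0.001 0.006 0.001] rot deg 0.2939940379204392
```

Call:
send_rows(
  plan=[
    [[0.003,0,-0.055],[0,0,0]],
    [[0.006,0,-0.11],[0,0,0]],
    [[0.006,0,-0.17],[0,0,0]],
    [[0.006,0,-0.22],[0,0,0]],
    [[0.006,0,-0.22],[0,0,0]],
  ],
)

```text
time_s: 5.25
tcp_pos: [0.563, -0.0038, 0.1201]
eef_rot: [-9.8, 89.8, 179.2]
contact_force: [-0.4, -0.4, -0.2]
gripper_width: 0.0002
```

```bash
python3 -c "
from h import *
print(r.get_state()['contact_force'])
bank(0,.056,.119);r.capture('top');bank(0,.056,.119);print(r.get_state()['contact_force'])"
```

```text
[-0.37049323 -0.43540159 -0.24076224]
bank 0 0.056 0.119 -> t 5.25 pos [ 0.563  -0.0038  0.1201] shift [ 0.007 -0.002  0.007] turn [0.002 0.004 0.001] rot deg 0.19047010567864653
bank 0 0.056 0.119 -> t 5.3 pos [ 0.5627 -0.0037  0.1199] shift [ 0.006 -0.001  0.005] turn [0.002 0.004 0.001] rot deg 0.19314191310479722
[-0.71518461  0.32459061  0.07025318]
```

Call:
send_rows(
  plan=[
    [[-0.12,0,0.005],[0,0,0]],
    [[-0.21,0,0.005],[0,0,0]],
    [[-0.21,0.13,-0.07],[0,0,0]],
    [[-0.21,0.26,-0.14],[0,0,0]],
    [[-0.21,0.373,-0.21],[0,0,0]],
  ],
)

```text
time_s: 5.8
tcp_pos: [0.6035, -0.0544, 0.1523]
eef_rot: [-34.9, 89.9, 154.1]
contact_force: [-0.6, -0.5, 0.5]
gripper_width: 0.0002
```

```bash
python3 -c "
from h import *
bank(.032,0,.119);p=r.capture('wrist');prof(cloud(p));bank(.032,0,.119)"
```

```text
bank 0.032 0 0.119 -> t 5.8 pos [ 0.6035 -0.0544  0.1523] shift [ 0.222 -0.003  0.008] turn [0.003 0.001 0.001] rot deg 0.13768928382859408
L fin tips x 52.4 60.0 3896
M fin tips x -22.3 -14.4 27
M fin tips x 16.8 60.0 12422
R fin tips x 37.2 41.3 38
R fin tips x 50.1 60.0 4192
  return _methods._mean(a, axis=axis, dtype=dtype,
  ret = um.true_divide(
Traceback (most recent call last):
  File "h.py", line 22, in prof
    m=(abs(b[:,0]+.088)<.02)&(abs(b[:,1])<.1)&(abs(q[:,2]-.105)<.005);t=b[m];print("tab",np.median(t,0).round(4),t.min(0).round(4),t.max(0).round(4),len(t))
                                                                                                                 ~~~~~^^^
ValueError: zero-size array to reduction operation minimum which has no identity
```

Call:
send_rows(
  plan=[
    [[0.08,0,0.004],[0,0,0]],
    [[0.16,0,0.004],[0,0,0]],
    [[0.22,0,0.004],[0,0,0]],
    [[0.22,0,0.004],[0,0,0]],
    [[0.22,0,0.004],[0,0,0]],
  ],
)

```text
time_s: 6.35
tcp_pos: [0.6047, -0.0555, 0.1185]
eef_rot: [-7.0, 90.0, -178.0]
contact_force: [3.8, 0.7, -3.4]
gripper_width: 0.0005
```

Call:
send_rows(
  plan=[
    [[0,0,0.055],[0,0,0]],
    [[0,0,0.11],[0,0,0]],
    [[0,0,0.17],[0,0,0]],
    [[0,0,0.215],[0,0,0]],
    [[0,0,0.215],[0,0,0]],
  ],
)

```text
time_s: 6.85
tcp_pos: [0.5711, -0.0605, 0.1186]
eef_rot: [-13.6, 89.9, 175.4]
contact_force: [-0.0, -0.3, -1.5]
gripper_width: 0.0003
```

```bash
python3 -c "
from h import *
print(r.get_state()['contact_force'])
bank(0,0,.119)"
```

```text
[-0.04985168 -0.34078357 -1.47140023]
bank 0 0 0.119 -> t 6.85 pos [ 0.5711 -0.0605  0.1186] shift [-0.003 -0.011  0.001] turn [0.002 0.003 0.001] rot deg 0.17286000769807866
```

Call:
send_rows(
  plan=[
    [[-0.12,0,0],[0,0,0]],
    [[-0.21,-0.01,0],[0,0,0]],
    [[-0.21,-0.01,-0.11],[0,0,0]],
    [[-0.21,-0.01,-0.225],[0,0,0]],
    [[-0.21,-0.01,-0.225],[0,0,0]],
  ],
)

```text
time_s: 7.35
tcp_pos: [0.6055, -0.0534, 0.1499]
eef_rot: [-8.7, 89.8, -179.7]
contact_force: [-0.5, -0.5, -0.8]
gripper_width: 0.0007
```

Call:
send_rows(
  plan=[
    [[0.08,0,0],[0,0,0]],
    [[0.16,0,0],[0,0,0]],
    [[0.21,0,0],[0,0,0]],
    [[0.21,0,0],[0,0,0]],
    [[0.21,0,0],[0,0,0]],
  ],
)

```text
time_s: 7.85
tcp_pos: [0.605, -0.0534, 0.1179]
eef_rot: [-6.0, 89.8, -177.0]
contact_force: [1.9, 0.4, -0.0]
gripper_width: 0.0006
```

Call:
send_rows(
  plan=[
    [[0,0,0.055],[0,0,0]],
    [[0,0,0.11],[0,0,0]],
    [[0,0,0.17],[0,0,0]],
    [[0,0,0.223],[0,0,0]],
    [[0,0,0.223],[0,0,0]],
  ],
)

```text
time_s: 8.35
tcp_pos: [0.5707, -0.0588, 0.1187]
eef_rot: [-10.4, 89.8, 178.6]
contact_force: [0.2, -0.2, -0.6]
gripper_width: 0.0005
```

```bash
python3 -c "
from h import *
print(r.get_state()['contact_force'])
bank(0,0,.119);bank(-.016,-.056,.119)"
```

```text
[ 0.16376567 -0.24812476 -0.57951269]
bank 0 0 0.119 -> t 8.35 pos [ 0.5707 -0.0588  0.1187] shift [-0.002  0.001  0.001] turn [0.002 0.005 0.001] rot deg 0.26024808519514486
bank -0.016 -0.056 0.119 -> t 8.35 pos [ 0.5707 -0.0588  0.1187] shift [-0.002  0.374  0.108] turn [0.002 0.005 0.001] rot deg 0.26024808519514486
```

Call:
send_rows(
  plan=[
    [[-0.15,0,0],[0,0,0]],
    [[-0.35,0,0.15],[0,0,0]],
    [[-0.6,0,0.3],[0,0,0]],
    [[-0.8,0,0.45],[0,0,0]],
    [[-0.8,0,0.5],[0,0,0]],
  ],
)

```text
time_s: 8.85
tcp_pos: [0.4967, -0.071, 0.243]
eef_rot: [-155.9, 89.9, 33.1]
contact_force: [-0.5, 0.1, 0.2]
gripper_width: 0.0003
```

Run:
```python
from h import *
p=r.capture("wrist");p=r.capture("wrist");cv2.imwrite("pics/w1.png",cv2.resize(p["color"][:240,140:460,::-1],(800,600),interpolation=3));prof(cloud(p))
bank(-.016,-.056,.145)
```

```text
L fin tips x -55.7 -44.2 5927
L fin tips x -22.4 -15.1 228
L fin tips x 14.5 22.0 260
M fin tips x -59.9 -37.6 16087
M fin tips x -22.3 -14.9 232
M fin tips x 14.5 22.0 266
R fin tips x -59.1 -44.1 6017
R fin tips x -1.9 3.5 214
tab [-0.0871  0.0379] [-0.101   0.0321] [-0.0749  0.0443] 355
bank -0.016 -0.056 0.145 -> t 8.95 pos [ 0.4958 -0.0707  0.2395] shift [ 0.628  0.375 -0.399] turn [0.002 0.004 0.002] rot deg 0.22864398704405173
```

View pics/w1.png

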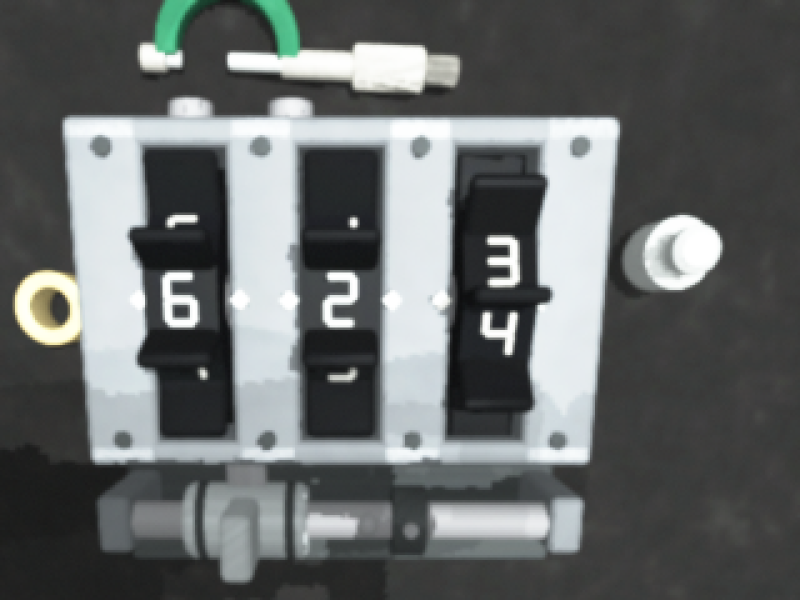

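Call:
send_rows(
  plan=[
    [[0.15,0.1,-0.1],[0,0,0]],
    [[0.3,0.2,-0.2],[0,0,0]],
    [[0.45,0.3,-0.3],[0,0,0]],
    [[0.6,0.375,-0.39],[0,0,0]],
    [[0.6,0.375,-0.39],[0,0,0]],
  ],
)

```text
time_s: 9.45
tcp_pos: [0.5607, -0.118, 0.1435]
eef_rot: [-10.4, 89.3, 178.4]
contact_force: [-0.5, -0.4, -0.5]
gripper_width: 0.0004
```

```bash
python3 -c "
from h import *
bank(-.018,-.056,.119)"
```

```text
bank -0.018 -0.056 0.119 -> t 9.45 pos [ 0.5607 -0.118   0.1435] shift [ 0.163 -0.005 -0.008] turn [-0.001  0.016  0.003] rot deg 0.7453574594098691
```

Call:
send_rows(
  plan=[
    [[0.06,0,-0.008],[0,0.01,0]],
    [[0.12,0,-0.008],[0,0.015,0]],
    [[0.16,0,-0.008],[0,0.015,0]],
    [[0.16,0,-0.008],[0,0.015,0]],
    [[0.16,0,-0.008],[0,0.015,0]],
  ],
)

```text
time_s: 9.95
tcp_pos: [0.5617, -0.1177, 0.12]
eef_rot: [-74.5, 89.9, 114.3]
contact_force: [0.0, -0.1, 1.2]
gripper_width: -0.0
```

Call:
send_rows(
  plan=[
    [[0,0,-0.03],[0,0,0]],
    [[0,0,-0.06],[0,0,0]],
    [[0,0,-0.09],[0,0,0]],
    [[0,0,-0.12],[0,0,0]],
    [[0,0,-0.12],[0,0,0]],
  ],
)

```text
time_s: 10.45
tcp_pos: [0.5808, -0.1147, 0.12]
eef_rot: [-108.1, 89.9, 80.8]
contact_force: [-1.1, -1.0, 0.1]
gripper_width: 0.0005
```

```bash
python3 -c "
from h import *
print(r.get_state()['contact_force'])
bank(0,-.056,.119)"
```

```text
[-1.059309   -1.00586371  0.05056956]
bank 0 -0.056 0.119 -> t 10.45 pos [ 0.5808 -0.1147  0.12  ] shift [ 0.007 -0.004  0.01 ] turn [ 0.    -0.001  0.003] rot deg 0.1192553773506394
```

Call:
send_rows(
  plan=[
    [[-0.12,0,0.01],[0,0,0]],
    [[-0.21,0,0.01],[0,0,0]],
    [[-0.21,0,0.11],[0,0,0]],
    [[-0.21,0,0.23],[0,0,0]],
    [[-0.21,0,0.23],[0,0,0]],
  ],
)

```text
time_s: 10.95
tcp_pos: [0.5453, -0.1203, 0.1522]
eef_rot: [-118.3, 89.8, 70.5]
contact_force: [0.7, 0.5, 0.9]
gripper_width: 0.0005
```

Run:
```python
from h import *
p=r.capture("wrist");P=cloud(p)
q=P.reshape(-1,3);q=q[~np.isnan(q[:,0])];b=(q[:,:2]-O)@B
for y in(0,-.056):
    print([round(np.median(q[m,2])*1e3) if (m:=(abs(b[:,1]-y)<.01)&(abs(b[:,0]-x/1000)<2e-3)).any() else None for x in range(-40,57,4)])
bank(-.032,-.056,.119)
```

```text
[80, 78, 77, 77, 109, 110, 106, 237, 217, 215, 92, 92, 92, 98, 108, 109, 80, 76, 77, 78, 80, 82, 82, 73, 76]
[81, 178, 179, 154, 151, 110, 106, 236, 243, 221, 222, 215, 92, 97, 108, 109, 80, 77, 76, 78, 80, 82, 82, 74, 76]
bank -0.032 -0.056 0.119 -> t 11.0 pos [ 0.5465 -0.1202  0.1524] shift [ 0.223 -0.005 -0.008] turn [ 0.    -0.003  0.002] rot deg 0.16052453052820703
```

Right wheel now sits squarely at 4 like the middle one; one more stroke.

Call:
send_rows(
  plan=[
    [[0.08,0,-0.003],[0,0,0]],
    [[0.16,0,-0.003],[0,0,0]],
    [[0.22,0,-0.003],[0,0,0]],
    [[0.22,0,-0.003],[0,0,0]],
    [[0.22,0,-0.003],[0,0,0]],
  ],
)

```text
time_s: 11.5
tcp_pos: [0.5462, -0.1201, 0.118]
eef_rot: [-68.9, 89.9, 119.9]
contact_force: [-2.2, -0.2, -1.0]
gripper_width: 0.0004
```

Call:
send_rows(
  plan=[
    [[0,0,-0.055],[0,0,0]],
    [[0,0,-0.11],[0,0,0]],
    [[0,0,-0.17],[0,0,0]],
    [[0,0,-0.22],[0,0,0]],
    [[0,0,-0.22],[0,0,0]],
  ],
)

```text
time_s: 12.0
tcp_pos: [0.58, -0.1149, 0.118]
eef_rot: [-99.4, 89.9, 89.5]
contact_force: [0.2, 0.2, -0.7]
gripper_width: 0.0005
```

```bash
python3 -c "
from h import *
print(r.get_state()['contact_force'])
bank(0,-.056,.119)"
```

```text
[ 0.15893015  0.22831204 -0.72026184]
bank 0 -0.056 0.119 -> t 12.0 pos [ 0.58   -0.1149  0.118 ] shift [-0.007 -0.005  0.005] turn [ 0.    -0.     0.002] rot deg 0.11359103496728154
```

Call:
send_rows(
  plan=[
    [[-0.15,0,0.005],[0,0,0]],
    [[-0.35,-0.1,0.15],[0,0,0]],
    [[-0.6,-0.2,0.3],[0,0,0]],
    [[-0.8,-0.37,0.45],[0,0,0]],
    [[-0.8,-0.37,0.5],[0,0,0]],
  ],
)

```text
time_s: 12.5
tcp_pos: [0.4983, -0.0703, 0.2431]
eef_rot: [-168.2, 89.4, 20.8]
contact_force: [0.5, -0.4, -0.1]
gripper_width: 0.0007
```

Run:
```python
from h import *
p=r.capture("wrist");p=r.capture("wrist");cv2.imwrite("pics/w2.png",cv2.resize(p["color"][:240,140:460,::-1],(800,600),interpolation=3));prof(cloud(p))
bank(-.088,.065,.15)
```

```text
L fin tips x -54.8 -43.4 5744
L fin tips x -22.2 -14.9 225
L fin tips x 14.9 21.7 245
M fin tips x -60.0 -36.3 16109
M fin tips x -22.0 -15.5 221
M fin tips x 15.0 21.8 243
R fin tips x -58.7 -42.8 6154
R fin tips x -22.7 -15.4 215
R fin tips x 15.1 21.9 248
tab [-0.0869  0.0378] [-0.1001  0.0321] [-0.0747  0.0443] 354
bank -0.088 0.065 0.15 -> t 12.6 pos [ 0.4974 -0.0712  0.2395] shift [ 0.597 -0.437  0.094] turn [ 0.002 -0.006  0.003] rot deg 0.30322173083853726
```

View pics/w2.png

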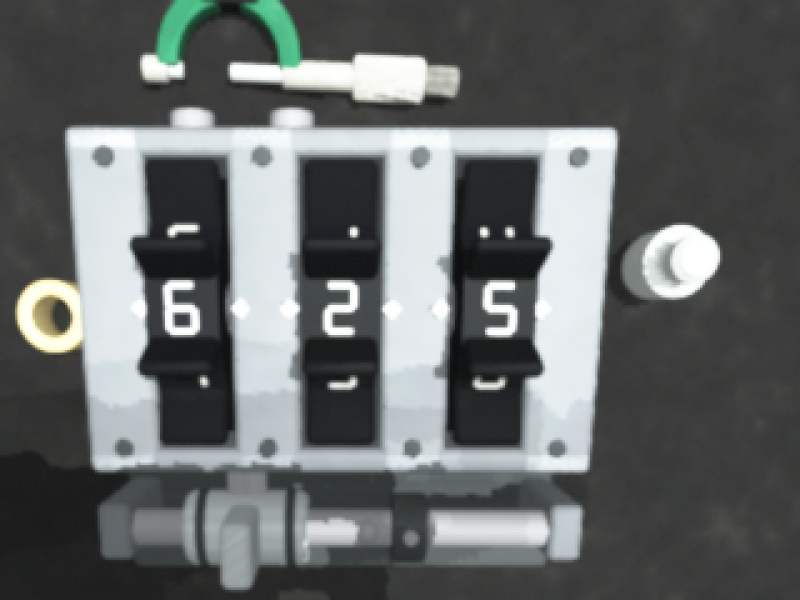

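Call:
send_rows(
  plan=[
    [[0.12,-0.12,0.03],[0,0,0]],
    [[0.24,-0.24,0.06],[0,0,0]],
    [[0.36,-0.36,0.094],[0,0,0]],
    [[0.5,-0.5,0.094],[0,0,0]],
    [[0.6,-0.5,0.094],[0,0,0]],
  ],
)

```text
time_s: 13.1
tcp_pos: [0.4718, 0.0021, 0.1475]
eef_rot: [-137.0, 89.8, 52.1]
contact_force: [-0.9, 0.5, 0.7]
gripper_width: 0.0005
```

```bash
python3 -c "
from h import *
bank(-.088,.074,.104)"
```

```text
bank -0.088 0.074 0.104 -> t 13.1 pos [0.4718 0.0021 0.1475] shift [ 0.29   0.012 -0.   ] turn [ 0.003 -0.003  0.003] rot deg 0.24782176144963983
```

Call:
send_rows(
  plan=[
    [[0.08,0.01,0],[0,0,0]],
    [[0.16,0.01,0],[0,0,0]],
    [[0.24,0.01,0],[0,0,0]],
    [[0.29,0.01,0],[0,0,0]],
    [[0.29,0.01,0],[0,0,0]],
  ],
)

```text
time_s: 13.6
tcp_pos: [0.4716, 0.0003, 0.1023]
eef_rot: [-72.8, 89.9, 116.2]
contact_force: [-0.4, -0.5, -0.6]
gripper_width: 0.0005
```

Call:
send_rows(
  plan=[
    [[0,0.02,0],[0,0,0]],
    [[0,0.04,0],[0,0,0]],
    [[0,0.06,0],[0,0,0]],
    [[0,0.08,0],[0,0,0]],
    [[0,0.08,0],[0,0,0]],
  ],
)

```text
time_s: 14.1
tcp_pos: [0.4737, -0.0119, 0.1026]
eef_rot: [-93.4, 89.9, 95.5]
contact_force: [0.3, 0.1, 0.9]
gripper_width: 0.0008
```

```bash
cat >> h.py <<'E'
def st():
    s=r.get_state();print("t",s["time_s"],"bank xy",((s["tcp_pos"][:2]-O)@B).round(4),"z",s["tcp_pos"][2].round(4),"F bank",(s["contact_force"][:2]@B).round(2),s["contact_force"][2].round(2))
E
python3 -c "
from h import *
st();prof(cloud(r.capture('top')))"
```

```text
t 14.1 bank xy [-0.0885  0.0615] z 0.1026 F bank [0.36 0.07] 0.94
L fin tips x -60.0 -40.1 274
L fin tips x 14.1 22.9 45
M fin tips x -59.5 -50.7 18
M fin tips x -22.0 -14.0 33
M fin tips x 14.4 23.2 40
R fin tips x -21.8 -14.6 37
R fin tips x 14.4 22.6 42
  return _methods._mean(a, axis=axis, dtype=dtype,
  ret = um.true_divide(
Traceback (most recent call last):
  File "h.py", line 22, in prof
    m=(abs(b[:,0]+.088)<.02)&(abs(b[:,1])<.1)&(abs(q[:,2]-.105)<.005);t=b[m];print("tab",np.median(t,0).round(4),t.min(0).round(4),t.max(0).round(4),len(t))
                                                                                                                 ~~~~~^^^
ValueError: zero-size array to reduction operation minimum which has no identity
```

Call:
send_rows(
  plan=[
    [[0,0.02,0],[0,0,0]],
    [[0,0.04,0],[0,0,0]],
    [[0,0.06,0],[0,0,0]],
    [[0,0.08,0],[0,0,0]],
    [[0,0.1,0],[0,0,0]],
  ],
)

```text
time_s: 14.65
tcp_pos: [0.476, -0.0268, 0.1025]
eef_rot: [-92.5, 89.9, 96.4]
contact_force: [-1.3, -0.1, 0.2]
gripper_width: 0.0006
```

```bash
python3 -c "
from h import *
st();p=r.capture('wrist');st();cv2.imwrite('pics/w3.png',p['color'][...,::-1])"
```

```text
t 14.65 bank xy [-0.0884  0.0464] z 0.1025 F bank [-1.28  0.14] 0.24
t 14.7 bank xy [-0.0885  0.0461] z 0.1025 F bank [-0.01 -0.14] 0.51
```

View pics/w3.png

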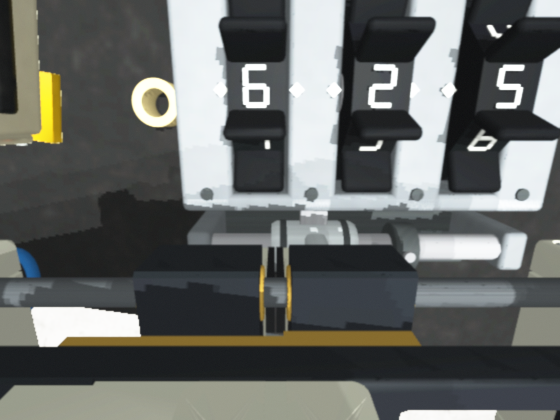

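Call:
send_rows(
  plan=[
    [[0,0.014,0],[0,0,0]],
    [[0,0.028,0],[0,0,0]],
    [[0,0.042,0],[0,0,0]],
    [[0,0.056,0],[0,0,0]],
    [[0,0.056,0],[0,0,0]],
  ],
)

```text
time_s: 15.2
tcp_pos: [0.4774, -0.0357, 0.1025]
eef_rot: [-86.5, 89.9, 102.5]
contact_force: [0.4, 0.0, -0.1]
gripper_width: 0.0006
```

```bash
python3 -c "
from h import *
st()
p=r.capture('scene');q=cloud(p).reshape(-1,3);q=q[~np.isnan(q[:,0])];b=(q[:,:2]-O)@B
m=(abs(b[:,0]+.088)<.018)&(abs(b[:,1])<.085)&(q[:,2]>.066)&(q[:,2]<.082);t=b[m]
print(np.histogram(t[:,1],bins=np.arange(-.08,.085,.005)))
st()"
```

```text
t 15.2 bank xy [-0.0885  0.0375] z 0.1025 F bank [ 0.44 -0.07] -0.12
(array([0, 0, 0, 0, 0, 0, 0, 0, 0, 0, 0, 0, 0, 0, 0, 4, 3, 4, 1, 1, 1, 0,
       0, 0, 0, 0, 0, 2, 6, 3, 5, 6]), array([-8.0000000e-02, -7.5000000e-02, -7.0000000e-02, -6.5000000e-02,
       -6.0000000e-02, -5.5000000e-02, -5.0000000e-02, -4.5000000e-02,
       -4.0000000e-02, -3.5000000e-02, -3.0000000e-02, -2.5000000e-02,
       -2.0000000e-02, -1.5000000e-02, -1.0000000e-02, -5.0000000e-03,
        6.9388939e-17,  5.0000000e-03,  1.0000000e-02,  1.5000000e-02,
        2.0000000e-02,  2.5000000e-02,  3.0000000e-02,  3.5000000e-02,
        4.0000000e-02,  4.5000000e-02,  5.0000000e-02,  5.5000000e-02,
        6.0000000e-02,  6.5000000e-02,  7.0000000e-02,  7.5000000e-02,
        8.0000000e-02]))
t 15.25 bank xy [-0.0885  0.0375] z 0.1025 F bank [ 0.07 -0.02] -0.08
```

Call:
send_rows(
  plan=[
    [[0,0.007,0],[0,0,0]],
    [[0,0.014,0],[0,0,0]],
    [[0,0.021,0],[0,0,0]],
    [[0,0.028,0],[0,0,0]],
    [[0,0.035,0],[0,0,0]],
  ],
)

```text
time_s: 15.75
tcp_pos: [0.4781, -0.0396, 0.1025]
eef_rot: [-95.2, 89.8, 93.7]
contact_force: [-3.9, 9.1, 2.3]
gripper_width: 0.0005
```

```bash
python3 -c "
from h import *
st()"
```

```text
t 15.75 bank xy [-0.0884  0.0335] z 0.1025 F bank [-2.46  9.61] 2.33
```

Call:
send_rows(
  plan=[
    [[0,0.007,0],[0,0,0]],
    [[0,0.014,0],[0,0,0]],
    [[0,0.02,0],[0,0,0]],
    [[0,0.026,0],[0,0,0]],
    [[0,0.026,0],[0,0,0]],
  ],
)

```text
time_s: 16.25
tcp_pos: [0.4786, -0.0432, 0.1025]
eef_rot: [-94.5, 89.8, 94.4]
contact_force: [-0.6, 2.1, 0.7]
gripper_width: 0.0003
```

```bash
python3 -c "
from h import *
st()"
```

```text
t 16.25 bank xy [-0.0885  0.0298] z 0.1025 F bank [-0.22  2.18] 0.74
```

```bash
cat >> h.py <<'E'
def sleeve():
    p=r.capture('scene');q=cloud(p).reshape(-1,3);q=q[~np.isnan(q[:,0])];b=(q[:,:2]-O)@B
    m=(abs(b[:,0]+.088)<.018)&(abs(b[:,1])<.06)&(q[:,2]>.066)&(q[:,2]<.082);print("sleeve y",np.sort(b[m,1]).round(4))
E
python3 -c "
from h import *
sleeve();st()"
```

```text
sleeve y [-0.0145 -0.0121 -0.012  -0.0071 -0.0062 -0.0055 -0.0042 -0.0017  0.0033
  0.0038  0.0078  0.0114  0.0482  0.05    0.0509  0.052   0.0522  0.0522
  0.0526  0.0537  0.0551  0.056   0.0561  0.0562  0.0569  0.0569  0.0577
  0.0586  0.0594]
t 16.3 bank xy [-0.0885  0.0297] z 0.1025 F bank [-0.16  2.4 ] 0.72
```

Call:
send_rows(
  plan=[
    [[0,0.007,0],[0,0,0]],
    [[0,0.01,0],[0,0,0]],
    [[0,0.013,0],[0,0,0]],
    [[0,0.013,0],[0,0,0]],
    [[0,0.013,0],[0,0,0]],
  ],
)

```text
time_s: 16.8
tcp_pos: [0.4789, -0.0455, 0.1025]
eef_rot: [-93.1, 89.8, 95.9]
contact_force: [-1.4, 0.0, 0.7]
gripper_width: 0.0005
```

```bash
python3 -c "
from h import *
st();sleeve();st()"
```

```text
t 16.8 bank xy [-0.0885  0.0275] z 0.1025 F bank [-1.37  0.24] 0.69
sleeve y [-0.0163 -0.0135 -0.0131 -0.013  -0.0109 -0.0086 -0.0086 -0.0081 -0.006
  0.0023  0.0054  0.0097  0.0446  0.0467  0.0471  0.0474  0.0477  0.0494
  0.0511  0.0514  0.0522  0.0525  0.053   0.0531  0.0531  0.0551  0.0552
  0.0555  0.0558  0.0574  0.0577  0.0586  0.0589  0.0596]
t 16.85 bank xy [-0.0885  0.0275] z 0.1025 F bank [ 0.76 -0.1 ] 0.95
```

Call:
send_rows(
  plan=[
    [[0,0.006,0],[0,0,0]],
    [[0,0.012,0],[0,0,0]],
    [[0,0.016,0],[0,0,0]],
    [[0,0.02,0],[0,0,0]],
    [[0,0.02,0],[0,0,0]],
  ],
)

```text
time_s: 17.35
tcp_pos: [0.4794, -0.048, 0.1024]
eef_rot: [-95.1, 89.8, 93.8]
contact_force: [-2.7, 5.9, 2.0]
gripper_width: 0.0003
```

```bash
python3 -c "
from h import *
st();sleeve();st()"
```

```text
t 17.35 bank xy [-0.0884  0.025 ] z 0.1024 F bank [-1.79  6.25] 1.99
sleeve y [-0.0212 -0.0161 -0.0152 -0.013  -0.0118 -0.0096 -0.0095 -0.0093 -0.0085
 -0.0041 -0.003  -0.0003  0.0416  0.0434  0.045   0.0458  0.0459  0.0459
  0.0461  0.0473  0.0497  0.0498  0.0505  0.0511  0.0516  0.0525  0.0546
  0.0553  0.0568  0.0579  0.0591]
t 17.4 bank xy [-0.0884  0.025 ] z 0.1025 F bank [-0.4  5. ] 1.54
```

Call:
send_rows(
  plan=[
    [[0,0.003,0],[0,0,0]],
    [[0,0.006,0],[0,0,0]],
    [[0,0.008,0],[0,0,0]],
    [[0,0.008,0],[0,0,0]],
    [[0,0.008,0],[0,0,0]],
  ],
)

```text
time_s: 17.9
tcp_pos: [0.4794, -0.0483, 0.1025]
eef_rot: [-97.4, 89.7, 91.6]
contact_force: [-3.1, 9.0, 3.4]
gripper_width: 0.0
```

```bash
python3 -c "
from h import *
st()"
```

```text
t 17.9 bank xy [-0.0884  0.0247] z 0.1025 F bank [-1.68  9.39] 3.39
```

Call:
send_rows(
  plan=[
    [[0,-0.06,0],[0,0,0]],
    [[0,-0.12,0],[0,0,0]],
    [[-0.25,-0.12,0],[0,0,0]],
    [[-0.5,-0.05,0],[0,0,0]],
    [[-0.75,0.05,0],[0,0,0]],
  ],
)

```text
time_s: 18.4
tcp_pos: [0.4803, -0.0559, 0.2163]
eef_rot: [-92.1, 89.7, 97.0]
contact_force: [0.6, 0.1, 0.2]
gripper_width: 0.0001
```

Run:
```python
from h import *
r.capture("wrist");p=r.capture("wrist");cv2.imwrite("pics/w4.png",cv2.resize(p["color"][60:240,140:380,::-1],(800,600),interpolation=3));P=cloud(p);prof(P);st()
q=P.reshape(-1,3);q=q[~np.isnan(q[:,0])];b=(q[:,:2]-O)@B
m=(abs(b[:,0]+.088)<.005)
for y in range(-90,91,3):
    k=m&(abs(b[:,1]-y/1e3)<1.5e-3)&(q[:,2]<.11);print(y,round(np.median(q[k,2])*1e3,1) if k.any() else None,end="; ")
```

```text
L fin tips x -60.0 -47.7 2575
L fin tips x -22.7 -15.1 281
L fin tips x 14.3 22.4 329
M fin tips x -60.0 -47.6 6231
M fin tips x -22.5 -15.6 270
M fin tips x 15.1 21.9 309
R fin tips x -60.0 -47.3 2417
R fin tips x -22.3 -15.4 260
R fin tips x 15.2 22.1 308
tab [-0.0867  0.0037] [-0.101  -0.0026] [-0.0748  0.0095] 414
t 18.5 bank xy [-0.0856  0.0158] z 0.2201 F bank [-0.29  0.18] -0.49
-90 69.8; -87 69.5; -84 32.6; -81 66.5; -78 66.3; -75 66.4; -72 66.7; -69 66.1; -66 66.3; -63 66.5; -60 66.5; -57 66.1; -54 66.8; -51 66.6; -48 65.8; -45 66.5; -42 67.0; -39 67.0; -36 67.3; -33 73.9; -30 74.9; -27 76.2; -24 74.5; -21 73.8; -18 75.2; -15 76.1; -12 75.7; -9 75.6; -6 75.4; -3 103.5; 0 104.8; 3 104.7; 6 104.7; 9 103.3; 12 75.6; 15 75.2; 18 75.4; 21 76.5; 24 75.8; 27 74.6; 30 67.0; 33 66.7; 36 66.1; 39 66.4; 42 66.8; 45 66.6; 48 66.5; 51 66.0; 54 66.2; 57 66.3; 60 66.6; 63 66.3; 66 66.7; 69 66.6; 72 66.5; 75 66.8; 78 66.5; 81 66.6; 84 65.3; 87 69.4; 90 69.7;
```

View pics/w4.png

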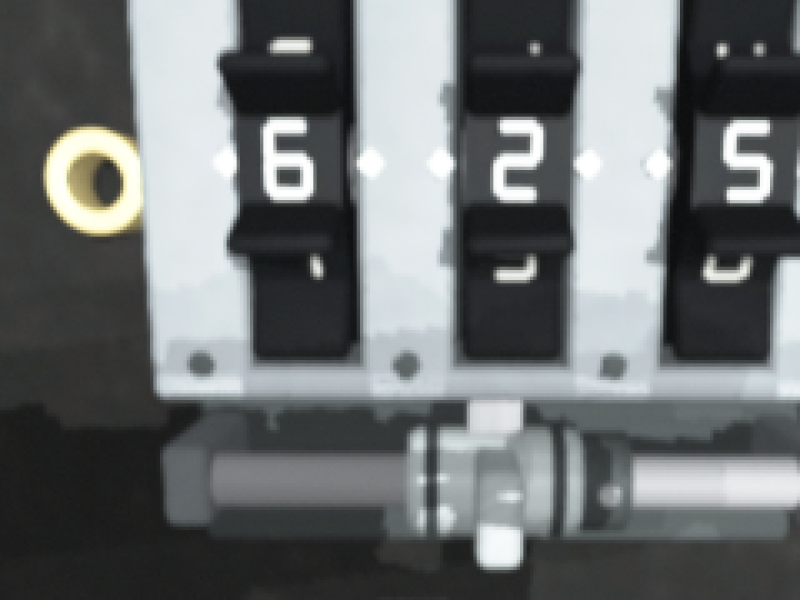

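Run:
```python
from h import *
def line(P):
    q=P.reshape(-1,3);q=q[~np.isnan(q[:,0])];b=(q[:,:2]-O)@B;m=(abs(b[:,0]+.088)<.005)&(q[:,2]<.11)
    print([(y,round(np.median(q[k,2])*1e3)) for y in range(-40,16) if (k:=m&(abs(b[:,1]-y/1e3)<.8e-3)).any()])
line(cloud(dict(np.load("w0.npz"))));line(cloud(r.capture("wrist")))
p=r.capture("top")
for t in("scissors","weight","bush","micrometer"):
    q=r.find_in(p,t)[:1]; u=q and q[0]["uv"]; print(t,u,q and cloud(p)[int(u[1]),int(u[0])].round(3))
st()
```

```text
[(-40, 68), (-39, 67), (-38, 67), (-37, 67), (-36, 67), (-35, 74), (-34, 74), (-33, 74), (-32, 74), (-31, 74), (-30, 75), (-29, 76), (-28, 77), (-27, 75), (-26, 74), (-25, 74), (-24, 74), (-23, 74), (-22, 70), (-21, 68), (-20, 67), (-19, 67), (-18, 66), (-17, 67), (-16, 66), (-15, 38), (-14, 67), (-13, 68), (-12, 67), (-11, 67), (-10, 65), (-9, 66), (-8, 66), (-7, 66), (-6, 66), (-5, 66), (-4, 66), (-3, 67), (-2, 66), (-1, 66), (0, 66), (1, 66), (2, 66), (3, 66), (4, 67), (5, 67), (6, 66), (7, 66), (8, 66), (9, 67), (10, 67), (11, 67), (12, 67), (13, 68), (14, 74), (15, 74)]
[(-40, 67), (-39, 67), (-38, 67), (-37, 67), (-36, 68), (-35, 74), (-34, 74), (-33, 74), (-32, 74), (-31, 75), (-30, 77), (-29, 77), (-28, 76), (-27, 77), (-26, 75), (-25, 75), (-24, 75), (-23, 74), (-22, 74), (-21, 74), (-20, 74), (-19, 75), (-18, 76), (-17, 75), (-16, 76), (-15, 76), (-14, 76), (-13, 76), (-12, 76), (-11, 76), (-10, 75), (-9, 75), (-8, 75), (-7, 75), (-6, 75), (-5, 76), (-4, 76), (-3, 102), (-2, 103), (-1, 104), (0, 105), (1, 105), (2, 105), (3, 105), (4, 105), (5, 105), (6, 105), (7, 105), (8, 104), (9, 98), (10, 95), (11, 75), (12, 75), (13, 75), (14, 75), (15, 76)]
scissors [] []
weight [340.8, 192.6] [ 0.612 -0.193  0.046]
bush [] []
micrometer [259.4, 165.4] [ 0.672 -0.019  0.011]
t 18.8 bank xy [-0.0891  0.0169] z 0.2138 F bank [-0.4   0.04] 0.03
```

```bash
python3 -c "
from h import *
st();r.close_job()"
```

```text
t 18.8 bank xy [-0.0891  0.0169] z 0.2138 F bank [-0.4   0.04] 0.03
the job is handed in; nothing more can be done
```

The wheels read 6, 2, 5 and the locking sleeve is home against its stop ring. I handed the job in at about 19 s of robot time.

- **Wheels:** I turned the left wheel from 5 to 6 and the middle from 4 to 2. The right wheel started stuck halfway between 3 and 4, so I took it to 4 and then 5. In the last wrist picture all three digits sit between their pointers. In the depth data the fin tips lie evenly either side of the vertical (about -19 and +19 mm), so each wheel is squarely in its notch.
- **Sleeve:** I pushed the tab gently. The highest force I read was about 10 N, at the ball and again at the stop, though I only read it at the end of each move. After I backed off, the tab stood at bank y of about +3.6 mm, a travel of about 41.4 mm. The sleeve met the ring with no visible gap. Before the push, the ring's edge measured at about -22 mm, and the sleeve end now works out at about -21.4 mm.
- **Click:** I have no direct reading of the ball. That it clicked follows from the force rising and falling and the closed gap.
- **Bystanders:** The last network check found the weight and micrometer where they started, within the few millimetres that check is good for. It did not find the bush or scissors in that picture. The bush shows beside the bank in the last wrist picture, and the robot went nowhere near the scissors.
- **At hand-in:** The gripper was clear above the bank, with no contact force beyond sensor noise.

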